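# File the tin and the jar on the ledge rack, then twist the jar's cap off

## Robot

A 7-joint arm with a two-finger parallel gripper is mounted at the origin on the work surface. World frame = base frame: x ahead of the robot, y to its left, z up, the work surface at z = 0. Lengths are in m, angles in rad, forces in N, time in s.
With the tool pointing down it reaches from about 0.4 to 0.85 m from the base axis. Payload 6.9 kg.
Tool frame: the origin (TCP) lies midway between the tips of the shut fingers; the grasp point (between the pads) lies behind it (ctrl.pinch_z is the z of the grasp point in the tool frame, in m); z points along the fingers, y is the line along which they close (so a half turn about z gives the same grasp; the last joint's range is limited). The gripper opens to 85 mm and grips with 20 to 120 N. Pads are 22 mm wide; open, the fingers measure 114 mm over their backs; the gripper's body (76 mm by 85 mm) begins 54 mm behind the grasp point. The pads swing forward as they close: fully open they stand 13 mm farther back than shut.
Start: joints at [1.234, 0.507, -0.238, 1.5, 0.126, 1.149, -0.155], TCP at [0.267, -0.565, 0.211] pointing down, gripper open.
Joint ranges: [-3.08, 3.08], [-0.24, 2.05], [-1.43, 1.35], [0, 2.5], [-1.52, 4.66], [0.17, 1.96], [-2.89, 2.89]. Speed limits (rad/s): [2.39, 2.39, 3.14, 3.14, 3.14, 3.14, 3.14].

## Interface

Orientations are given as a unit quaternion [w, x, y, z].
In Python, from station import ctrl, get_state, vision, ticket, models gives the robot as it stands. Calls block until the motion is done:
- ctrl.movep(position, orientation): joint-space move of the TCP to a pose.
- ctrl.movel(position, frame=None, max_speed=0.15): straight line of the TCP; frame=None keeps the orientation; max_speed is the mean speed in m/s.
- ctrl.set_joints(angles): joint-space move.
- ctrl.ungrasp() and ctrl.close_gripper(force=None): open the fingers fully, or close them until they stop; force is the grip in N (None keeps the last).
- ctrl.pause(seconds).
- ctrl.ik(position, orientation): joint angles nearest the present ones, or None.
- get_state(): the state.
- vision.grab_frame(name): name is "scene" or "top" or "wrist"; returns (picture, depth): 420x560x3 uint8, blue, green, red; 420x560 float32, m along the optical axis (not along the pixel's ray), 0 where there is no reading.
- vision.camera_info(name): a dict with "mtx" (3x3 intrinsics, pixels), "R" (3x3) and "t" (3): a world point X has camera coordinates R X + t; the wrist camera has in their place "hand_eye" (4x4, takes a point from camera to tool coordinates, whose origin is the TCP and whose axes are the flange's). Camera axes: x right, y down, z forward; pixel columns grow to the right and rows downward; lengths in m; the calibration is good to about 2 mm. A picture is of the moment at which its call begins: read the wrist's pose just before it. camera_info takes no time and is no camera call.
A pose or a line that the arm cannot do raises ctrl.Unreachable and nothing moves.
- ticket.close_job(): hands the job in; it is judged then, once.
Trained networks look in the newest picture that a camera, given by its name, has taken for a name from the list of things; names that differ only in an ending like _2 or _b are one class to them, and where a whole thing is asked for, a point or a joint stands for the part that bears it (a point fixed in the world has none). Each returns a list of dicts, best first, with "p" (0 to 1); they miss things now and then, are a little off and sometimes report something else, mostly with a low value. They report only what shows in the picture. A call takes as long as a camera call. They do not tell look-alikes from the thing itself.
- models.recognise(camera, target): "point" ([column, row] in pixels, amid what is visible of it).
- models.masks_of(camera, target): "mask" (420x560 bool, what is visible of it) and "point" ([column, row] in pixels, amid what is visible of it).
The state is a dict: "time": time; "qpos": joint angles; "qd": joint speeds; "tau": joint torques, N m; "tcp_pos": TCP position; "eef_rot": TCP orientation; "contact_force": force on the tool from outside, world axes, zero at the start; "wrist_torque": the same for the moment, N m; "width": finger opening in m; "gripper_force": force on a finger pad.
Only numpy, scipy, OpenCV 4.12 (cv2) and the standard library are available. Lean on these libraries where they do the work, as an engineer would, in place of code of your own. Each camera call takes 0.05 s, during which the arm holds its last target. There are 200 camera calls.

## Task

Slide the square tin along the ledge in between the two wooden guide rails until it rests against the end stop, then slide the square jar in behind it until it touches the tin (lift neither off the ledge), so that the rails keep the jar from turning. Then unscrew the jar's tight metal cap anticlockwise, stop turning once its thread lets go (after about a sixth of a turn), and lift the cap straight up. Finish still holding the cap level about two centimetres above the jar's mouth, with tin and jar standing in the rack, and leave the bowls, the pot and the plastic lid where they are.

Things in the scene. Friction and masses are not known exactly. Their poses are not given: they have to be found in the camera images.
- rack: Fixed wooden guide rack on the ledge: two rails along its y axis, 120 mm long, 16 mm thick, 20 mm high, 59 mm apart inside, no floor (items slide on the ledge). Origin on the ledge midway between and along the rails, z up. End stop: cross bar 20 mm high at y = +60 mm. Mouth at y = -60 mm, with boards 20 mm high flaring out at 30 degrees to about y = -90 mm.
- tin_home (a point): On the ledge, rack x 0, y +33 mm: where the centre of the tin's underside lies when it is home against the end stop. Axes as the rack's.
- jar_home (a point): On the ledge, rack x 0, y -21 mm: where the centre of the jar's underside lies when it is home against the tin. Axes as the rack's.
- tin: Square steel tin, closed, 54 x 54 mm and 54 mm high, plain flat top, 0.15 to 0.31 kg, loose and upright. Origin at the centre of its underside, z up, x and y square to its sides.
- jar: Square green glass jar, loose and upright: body 54 x 54 mm and 58 mm high, round neck above; top of the closed cap 84 mm above the ledge; 0.25 to 0.42 kg. Origin at the centre of its underside, z up, x and y square to its sides. Standing free it would turn with the tight cap; between the rails it turns by about 5 degrees at most either way.
- cap: Round aluminium twist-off cap, 53 mm across, 19 mm high, 35 g, held on the jar by three lugs under three short threads. Origin at the centre of its skirt's lower edge, 65 mm above the jar's underside when closed; z up. Closed, its x axis is 65 to 79 degrees clockwise (from above) of the jar's. Turned anticlockwise it lets go about 19 degrees short of the jar's x axis. A friction of 0.2 to 0.6 N m resists.
- mouth (a point): Centre of the jar's mouth, 79 mm above the jar's underside, on its axis; axes as the jar's. A sprung seal in the mouth presses the closed cap up with about 10 N and lifts it about 2.5 mm when the thread lets go. Best stop turning with the cap's x axis along the jar's x axis: there it lifts straight off. About 19 degrees beyond, the lugs meet the next threads.
- bowl_a: Bystander: small steel bowl, 90 mm across, 35 mm high; origin at the centre of its underside.
- bowl_b: Bystander: the other small steel bowl, same size; origin at the centre of its underside.
- pot: Bystander: open aluminium vessel with two side handles, 130 mm across, 100 mm high; origin at the centre of its underside.
- lid: Bystander: blue plastic lid lying flat, 116 mm across, 20 mm high with its knob; origin at the centre of its underside.
Not all that is in view belongs to the job. Several things have the shape of the cap; the one meant has the colours described above. What is shaped like the jar but orange or yellow is not meant.

How it is judged:
By the outcome, as a careful person would: the job done as asked, in the order asked, and still so for the second after the job is handed in, while the arm keeps its last pose, push and grip.
It also fails if it takes over 66 s, if anything falls off the work surface, if the arm or the gripper's body presses on something with over 40 N, if the wrist force passes 120 N, or if a joint passes its speed limit or range.

## Working session

There is one attempt and no reset: what is moved stays moved. The work goes in short steps, each a Python script; the robot and the scene stay as the last script left them, time stands still between calls to the robot, and variables do not carry over. Pictures are saved under pics/ and viewed, at most 10 in all, crops included, and the job is handed in when it is done.

```bash
ls; mkdir -p pics; python3 - <<'E'
from station import ctrl, get_state, vision, ticket, models
import cv2,numpy as np
print(get_state(), ctrl.pinch_z)
for c in("top","scene"):
    im,d=vision.grab_frame(c); cv2.imwrite(f"pics/{c}0.png",im); np.save(f"{c}0.npy",d)
    i=vision.camera_info(c); print(c,i)
    for t in("rack","tin","jar","cap","pot","lid","bowl_a"):
        for r in models.recognise(c,t):
            u,v=np.round(r["point"]).astype(int); z=d[v,u]
            X=i["R"].T@(z*(np.linalg.inv(i["mtx"])@[u,v,1])-i["t"])
            print(t,round(r["p"],2),u,v,X.round(3))
print(vision.camera_info("wrist"))
E
```

```text
pics
{'time': 0.0, 'qpos': array([ 1.23450851,  0.50834181, -0.23753021,  1.50116591,  0.12568547,
        1.14890887, -0.15479607]), 'qd': array([ 2.65208163e-03, -5.34539034e-05, -1.40157317e-03,  3.17725894e-04,
       -8.27518413e-04, -1.70937639e-03,  2.21231230e-03]), 'tau': array([ 5.40077849e-06, -6.20597863e+01, -2.18697555e+00, -2.49654597e+01,
        1.24609013e-02,  1.17755978e-02, -1.63296943e-05]), 'tcp_pos': array([ 0.26691732, -0.56451535,  0.20971602]), 'eef_rot': array([-8.92940698e-04,  9.75698964e-01,  2.19113418e-01, -2.11960520e-04]), 'contact_force': array([-0.53550012,  0.19397114, -0.38989976]), 'wrist_torque': array([-0.02533759, -0.02696972,  0.03080815]), 'gripper_force': 0.0, 'width': 0.0854146283520995} -0.0187
top {'mtx': array([[515.49180264,   0.        , 278.57856633],
       [  0.        , 515.49180264, 214.23727973],
       [  0.        ,   0.        ,   1.        ]]), 'R': array([[-0.01980531, -0.99978847, -0.00554737],
       [-0.98128003,  0.02050117, -0.19149205],
       [ 0.19156527,  0.00165097, -0.98147849]]), 't': array([0.0054275 , 0.5759
[... 1269 characters left out ...]
 [ 0.468 -0.392  0.017]
lid 0.62 228 244 [ 0.665 -0.152  0.049]
lid 0.46 167 237 [ 0.618 -0.324  0.004]
bowl_a 0.93 409 175 [0.418 0.372 0.012]
bowl_a 0.93 409 251 [0.667 0.329 0.003]
{'mtx': array([[333.05321162,   0.        , 281.23775432],
       [  0.        , 333.05321162, 199.20070231],
       [  0.        ,   0.        ,   1.        ]]), 'hand_eye': array([[-1.47157949e-04, -9.50246211e-01, -3.11499786e-01,
         8.17498708e-02],
       [ 9.99999372e-01, -4.86049585e-04,  1.01030221e-03,
        -6.69296921e-04],
       [-1.11144018e-03, -3.11499441e-01,  9.50245686e-01,
        -1.63256355e-01],
       [ 0.00000000e+00,  0.00000000e+00,  0.00000000e+00,
         1.00000000e+00]])}
```

View pics/top0.png

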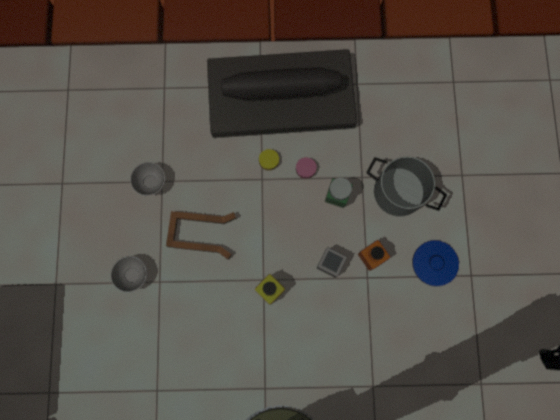

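View pics/scene0.png

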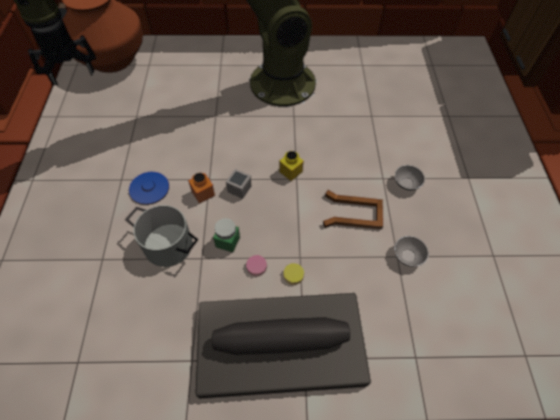

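The top view shows the rack at about (200,232) with its mouth to the right (−y), and the steel tin at (333,262). The green jar with the white cap is at (340,190), and the pot sits just right of it. The yellow and orange jars and the pink and yellow caps are decoys. Next I'll get poses from depth.

```bash
cat > h.py <<'E'
from station import ctrl, get_state, vision, ticket, models
import cv2,numpy as np
from scipy.spatial.transform import Rotation as Rn
def cloud(c,d):
    i=vision.camera_info(c); v,u=np.mgrid[:420,:560]
    P=(np.stack([u,v,np.ones_like(u)],-1)@np.linalg.inv(i["mtx"]).T)*d[...,None]
    if c=="wrist":
        s=get_state(); H=i["hand_eye"]; q=s["eef_rot"]
        T=Rn.from_quat(q[[1,2,3,0]]).as_matrix()
        return (P@H[:3,:3].T+H[:3,3])@T.T+s["tcp_pos"]
    return (P-i["t"])@i["R"]
def sel(W,d,x,y,z):
    m=(d>0)
    for k,r in enumerate((x,y,z)): m&=(W[...,k]>r[0])&(W[...,k]<r[1])
    return W[m]
def rect(p):
    (cx,cy),(w,h),a=cv2.minAreaRect((p[:,:2]*1000).astype(np.float32)); return len(p),round(cx,1),round(cy,1),round(w,1),round(h,1),round(a,1)
def down(yaw):  # tool pointing down, tool y axis at world angle yaw(deg)
    q=(Rn.from_euler("z",yaw-90,degrees=True)*Rn.from_matrix([[-1,0,0],[0,1,0],[0,0,-1]])).as_quat()
    return q[[3,0,1,2]]
E
python3 - <<'E'
from h import *
for c in("top","scene"):
    d=np.load(c+"0.npy"); W=cloud(c,d)
    print(c,"floor",np.median(sel(W,d,(.5,.6),(0,.08),(-.02,.02))[:,2]))
    print("tin",rect(sel(W,d,(.40,.51),(-.19,-.08),(.048,.06))))
    print("captop",rect(sel(W,d,(.58,.68),(-.22,-.11),(.078,.092))))
    print("jar",rect(sel(W,d,(.58,.68),(-.22,-.11),(.045,.062))))
    r=sel(W,d,(.46,.64),(.07,.30),(.013,.03)); print("rack",rect(r))
    for lo,hi in((.13,.16),(.16,.19),(.19,.22),(.22,.24)):
        s=r[(r[:,1]>lo)&(r[:,1]<hi)]; a=s[s[:,0]<.547];b=s[s[:,0]>=.547]
        print(lo,[ (x[:,0].min().round(4),x[:,0].mean().round(4),x[:,0].max().round(4)) for x in(a,b) if len(x)])
    s=r[(abs(r[:,0]-.547)<.02)]; print("bar",s[:,1].min(),s[:,1].mean(),s[:,1].max(),r[:,1].min())
print(get_state()["qpos"])
for p,y in(((.46,-.13,.1),(.55,.2,.1),(.63,-.16,.15)) and (((.46,-.13,.1),0),((.55,.2,.1),0),((.63,-.16,.15),0))):
    for yy in(0,180): print(p,yy,ctrl.ik(p,down(yy)))
E
```

```text
top floor -0.0006263501898317357
tin (485, 457.3, -133.0, 52.9, 54.1, 61.5)
captop (355, 632.6, -157.2, 52.2, 51.4, 50.5)
jar (103, 631.9, -157.2, 53.5, 55.2, 69.3)
rack (1027, 541.9, 192.0, 165.3, 119.9, 82.6)
0.13 [(np.float64(0.4797), np.float64(0.4953), np.float64(0.5082)), (np.float64(0.5641), np.float64(0.5734), np.float64(0.5828))]
0.16 [(np.float64(0.4929), np.float64(0.5017), np.float64(0.511)), (np.float64(0.5673), np.float64(0.5771), np.float64(0.5858))]
0.19 [(np.float64(0.4958), np.float64(0.5058), np.float64(0.5146)), (np.float64(0.5716), np.float64(0.5815), np.float64(0.5913))]
0.22 [(np.float64(0.5013), np.float64(0.5092), np.float64(0.5175)), (np.float64(0.5756), np.float64(0.5844), np.float64(0.5943))]
bar 0.12736668530039288 0.250908436674034 0.2757180894240706 0.10394605542649686
scene floor -0.00045512598911843453
tin (306, 458.9, -133.6, 54.2, 54.9, 61.9)
captop (312, 634.5, -158.6, 52.6, 50.1, 39.7)
jar (147, 635.3, -158.1, 53.2, 53.9, 70.4)
rack (831, 546.5, 190.1, 164.6, 120.2, 81.1)
0.13 [(np.float64(0.4787), np.float64(0.4983), np.float64(0.512)), (np.float
[... 560 characters left out ...]
1.50021838  0.12569424  1.14891127
 -0.15478409]
(0.46, -0.13, 0.1) 0 [ 0.65478582  0.464839   -0.61495337  2.02629082  0.38312133  0.76403229
 -0.19157507]
(0.46, -0.13, 0.1) 180 [ 0.11719353  0.41892369  0.14994636  2.03287572 -0.09489783  0.69618878
 -2.81434528]
(0.55, 0.2, 0.1) 0 [ 0.09508859  0.65584911 -0.80130952  1.75178982  0.55708267  0.97637282
 -0.92626894]
(0.55, 0.2, 0.1) 180 [ 0.27541196  0.8333537  -1.22610673  1.74968859  0.84582872  1.19633806
  1.94508033]
(0.63, -0.16, 0.15) 0 [ 0.54525274  0.63979447 -0.58687024  1.51188895  0.37902278  1.10510278
 -0.12180893]
(0.63, -0.16, 0.15) 180 [ 0.10100722  0.59671589  0.18863588  1.51856655 -0.12264228  1.03790708
 -2.82142655]
```

```bash
python3 - <<'E'
from h import *
ctrl.movep([.458,-.133,.15],down(-28.3))
im,d=vision.grab_frame("wrist"); W=cloud("wrist",d); cv2.imwrite("pics/w1.png",im)
print(rect(sel(W,d,(.40,.51),(-.19,-.08),(.046,.062))), np.median(sel(W,d,(.43,.48),(-.15,-.11),(.046,.062))[:,2]))
s=get_state(); print(s["time"],s["tcp_pos"],s["qpos"],s["contact_force"])
E
```

```text
(4107, 460.4, -133.5, 53.9, 53.6, 62.4) 0.054313852970425874
2.5833 [ 0.45799606 -0.1344347   0.14996673] [ 0.63754364  0.38037196 -0.55593846  1.9635152   0.26033582  0.86757806
 -0.55286064] [-0.51181874 -0.45278747 -0.06489709]
```

View pics/w1.png

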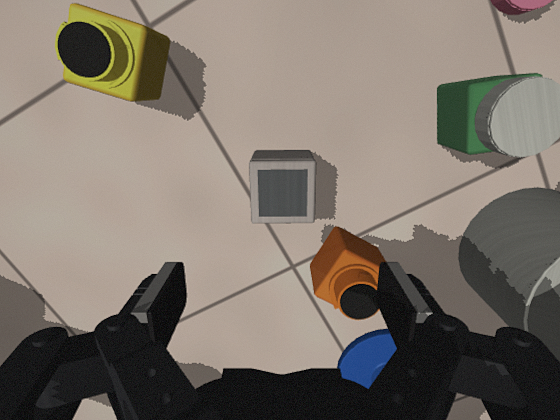

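The wrist view shows the tin centred at (283,187), with yellow and orange decoys clear of the fingers, and its measured pose agrees with the fixed cameras. I'll grip it low, drag it to just before the mouth and look again.

```bash
cat >> h.py <<'E'
def st(l=""):
    s=get_state(); print(l,round(s["time"],1),s["tcp_pos"].round(4),"F",s["contact_force"].round(1),"T",s["wrist_torque"].round(2),"w",round(s["width"],4),round(s["gripper_force"],1)); return s
RY=-7.0
def rk(y,O=(.5447,.198),x=0,yaw=None):
    a=np.radians(RY if yaw is None else yaw); return [O[0]+x*np.cos(a)-y*np.sin(a), O[1]+x*np.sin(a)+y*np.cos(a)]
E
python3 - <<'E'
from h import *
ctrl.movel([.459,-.1335,.021],max_speed=.12); st("down")
ctrl.close_gripper(30); st("grip")
ctrl.movel([.53,-.06,.021],down(-7)); st()
ctrl.movel(rk(-128)[:0]+[*rk(-.128),.021]); st()
im,d=vision.grab_frame("wrist"); W=cloud("wrist",d); cv2.imwrite("pics/w2.png",im); np.save("w2.npy",W)
im,d=vision.grab_frame("top"); W=cloud("top",d);cv2.imwrite("pics/t2.png",im[130:330,120:420])
r=sel(W,d,(.45,.64),(.02,.30),(.013,.03)); print(rect(r))
E
```

```text
down 3.8 [ 0.4594 -0.1336  0.0215] F [-0.2  0.1  0.3] T [-0.02  0.01  0.04] w 0.0852 0.0
grip 4.2 [ 0.4594 -0.1337  0.0216] F [-0.3 -0.4  6.7] T [0.02 0.28 0.  ] w 0.0527 30.9
 5.0 [ 0.5314 -0.0587  0.0216] F [1.6 3.6 4.4] T [ 0.65 -0.2  -0.01] w 0.053 31.0
 6.1 [0.5294 0.0717 0.0216] F [-0.3  1.8  6.9] T [0.46 0.36 0.03] w 0.053 31.3
(842, 538.0, 191.8, 171.3, 97.1, 77.0)
```

View pics/w2.png

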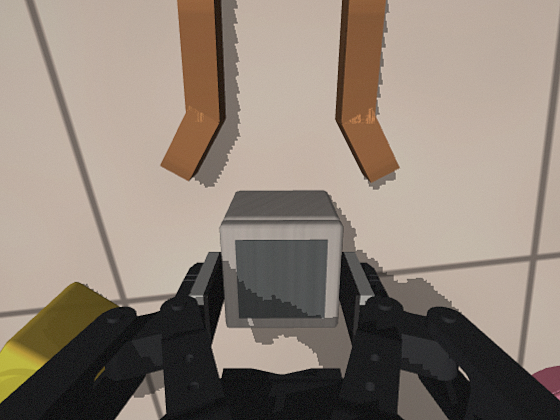

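The tin is gripped squarely and sits just before the mouth, with rails at columns about 200 and 362. I'll measure the rails and tin in this same picture to get the relative offset.

```bash
python3 - <<'E'
from h import *
W=np.load("w2.npy"); d=np.ones(W.shape[:2])
s=get_state(); O=s["tcp_pos"][:2]; a=np.radians(-7)
L=W.copy(); D=W[...,:2]-O; L[...,0]=D@[np.cos(a),np.sin(a)]; L[...,1]=D@[-np.sin(a),np.cos(a)]
r=sel(L,d,(-.08,.08),(.03,.3),(.012,.03))
print("y range",r[:,1].min(),r[:,1].max())
for lo in np.arange(.06,.20,.02):
    q=r[(r[:,1]>lo)&(r[:,1]<lo+.02)]; A=q[q[:,0]<0][:,0];B=q[q[:,0]>0][:,0]
    if len(A)>20 and len(B)>20: print(lo.round(2),np.percentile(A,[2,98]).round(4),np.percentile(B,[2,98]).round(4))
t=sel(L,d,(-.026,.026),(-.05,.05),(.05,.058)); print("tin top",np.percentile(t[:,0],[1,99]),np.percentile(t[:,1],[1,99]),rect(t))
E
```

```text
y range 0.036244002235150806 0.12016372954279904
0.06 [-0.0484 -0.0287] [0.0302 0.049 ]
0.08 [-0.0442 -0.0285] [0.0303 0.0461]
0.1 [-0.044  -0.0283] [0.0305 0.0462]
tin top [-0.0250037   0.02546847] [-0.02494213  0.02710474] (12183, 0.0, 0.6, 51.9, 53.9, 0.0)
```

```bash
cat >> h.py <<'E'
RY=-7.4
O2=(.5447+.0010,.198)
def slide(y0,y1,yend,lim=8,step=.003,z=.021,x=0):
    ctrl.movel([*rk(y0,O2,x),z],down(RY),max_speed=.1); st("mouth")
    ctrl.movel([*rk(y1,O2,x),z],max_speed=.1); s=st("near")
    n=np.array(rk(1,(0,0))); f0=s["contact_force"][:2]@n; y=y1
    while y<yend:
        y+=step; ctrl.movel([*rk(y,O2,x),z],max_speed=.05); s=get_state(); f=s["contact_force"][:2]@n
        print(round(y,4),round(f-f0,1),end="; ")
        if f0-f>lim: break
    st("stop"); return y
E
python3 - <<'E'
from h import *
slide(-.075,.025,.045)
im,d=vision.grab_frame("wrist"); cv2.imwrite("pics/w3.png",im)
E
```

```text
mouth 6.8 [0.5365 0.1245 0.0216] F [-0.   1.8  7.2] T [0.5  0.17 0.05] w 0.0525 31.2
near 8.0 [0.5493 0.222  0.0216] F [ 0.3 -1.4  7.1] T [-0.28  0.24  0.06] w 0.0529 31.4
0.028 -2.2; 0.031 -2.7; 0.034 -2.9; 0.037 -8.8; stop 9.0 [0.5504 0.23   0.0217] F [-2.9 -9.9 16.4] T [-2.2   0.73 -0.03] w 0.0523 34.3
```

View pics/w3.png

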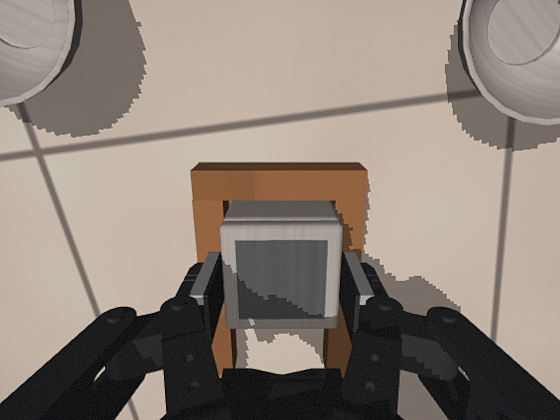

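The stop is detected: the tin at (281,260) is up against the end bar, squarely between the rails. I'll release it and go over the jar.

```bash
python3 - <<'E'
from h import *
ctrl.ungrasp(); s=st("open"); p=s["tcp_pos"]
ctrl.movel([p[0],p[1],.12],max_speed=.2)
ctrl.movep([.62,-.155,.17],down(-20.2)); st()
im,d=vision.grab_frame("wrist"); W=cloud("wrist",d); cv2.imwrite("pics/w4.png",im)
R=(.57,.69),(-.22,-.1)
print("cap",rect(sel(W,d,*R,(.079,.09)))); print("body",rect(sel(W,d,*R,(.04,.061))),rect(sel(W,d,*R,(.015,.061))))
im,d=vision.grab_frame("top"); W=cloud("top",d)
print("tin",rect(sel(W,d,(.49,.61),(.17,.29),(.046,.06))), "home",rk(.033,O2))
E
```

```text
open 9.5 [0.5503 0.2349 0.0207] F [0.1 0.5 0.3] T [-0.01 -0.   -0.01] w 0.0854 0.0
 11.6 [ 0.6202 -0.1526  0.1698] F [-0.3  0.1 -0.3] T [ 0.06  0.   -0.02] w 0.0855 0.0
cap (3400, 635.9, -158.0, 52.8, 52.2, 0.4)
body (773, 636.4, -157.6, 52.7, 53.7, 69.9) (1035, 636.4, -157.6, 52.7, 53.7, 69.9)
tin (480, 548.1, 230.1, 54.7, 54.1, 82.6) home [np.float64(0.5499502546870595), np.float64(0.230725148358642)]
```

View pics/w4.png

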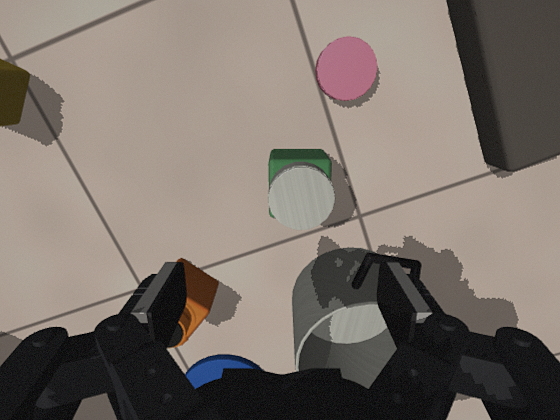

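The view shows the green jar at (301,190), clear of the pot and the decoys, and the tin stayed home. I'll grip the jar and slide it in.

```bash
python3 - <<'E'
from h import *
ctrl.movel([.6353,-.158,.13],down(-20.1),max_speed=.1)
ctrl.movel([.6353,-.158,.021],max_speed=.12); st("down")
ctrl.close_gripper(35); st("grip")
ctrl.movel([.56,-.03,.021],down(-10)); st()
ctrl.movel([*rk(-.128,O2),.021],down(RY)); st()
im,d=vision.grab_frame("wrist"); cv2.imwrite("pics/w5.png",im)
W=cloud("wrist",d); s=get_state(); a=np.radians(RY); L=W.copy(); D=W[...,:2]-s["tcp_pos"][:2]
L[...,0]=D@[np.cos(a),np.sin(a)]; L[...,1]=D@[-np.sin(a),np.cos(a)]
r=sel(L,d,(-.08,.08),(.08,.13),(.012,.03))[:,0]; print(np.percentile(r[r<0],[2,98]),np.percentile(r[r>0],[2,98]))
slide(-.075,-.03,.0,lim=10)
im,d=vision.grab_frame("wrist"); cv2.imwrite("pics/w6.png",im)
E
```

```text
down 13.3 [ 0.636  -0.158   0.0219] F [-0.2  0.2 -0.8] T [-0.01  0.06  0.03] w 0.0853 0.0
grip 13.8 [ 0.6357 -0.1581  0.0218] F [-0.5 -0.3  4.8] T [0.07 0.38 0.  ] w 0.0527 37.9
 14.9 [ 0.5606 -0.0293  0.0218] F [-0.3  0.6  9.6] T [0.14 0.19 0.12] w 0.0531 38.4
 15.8 [0.5295 0.0726 0.0218] F [-0.6  2.6 10.2] T [0.48 0.43 0.12] w 0.0535 38.5
[-0.04475964 -0.02903236] [0.02977182 0.04551749]
mouth 16.5 [0.5367 0.124  0.0218] F [-0.  -1.   9.9] T [-0.15  0.16  0.03] w 0.0531 39.3
near 17.1 [0.5426 0.1691 0.0218] F [0.8 1.2 9.8] T [0.14 0.08 0.03] w 0.0528 39.2
-0.027 -6.7; -0.024 -9.3; -0.021 -10.3; stop 17.8 [0.5432 0.174  0.0218] F [-0.8 -9.  16.5] T [-1.75  0.46 -0.02] w 0.053 39.8
```

View pics/w6.png

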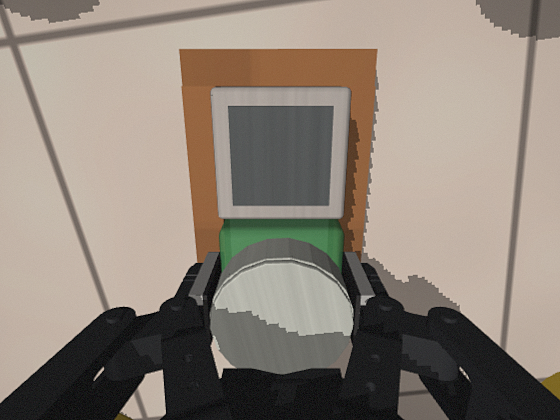

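The jar appears to touch the tin's back (tin edge at row 217, jar from row 222). I'll push slightly more to be sure, then release and measure.

```bash
python3 - <<'E'
from h import *
for y in(-.018,-.015): ctrl.movel([*rk(y,O2),.021],max_speed=.05); s=st(y)
ctrl.ungrasp(); st("open"); 
ctrl.movel([*rk(-.021,O2),.13],max_speed=.2)
ctrl.movel([*rk(-.03,O2),.19],max_speed=.2);s=st()
im,d=vision.grab_frame("wrist"); cv2.imwrite("pics/w7.png",im); W=cloud("wrist",d)
a=np.radians(RY); L=W.copy(); D=W[...,:2]-np.array(O2)
L[...,0]=D@[np.cos(a),np.sin(a)]; L[...,1]=D@[-np.sin(a),np.cos(a)]
print("cap rack",rect(sel(L,d,(-.05,.05),(-.07,.03),(.079,.09)))); print("tin",rect(sel(L,d,(-.04,.04),(-.02,.09),(.049,.0565)))); print("jar",rect(sel(L,d,(-.04,.04),(-.07,.03),(.057,.0605))))
print("cap world",rect(sel(W,d,(.48,.62),(.1,.24),(.079,.09))))
print(s["qpos"])
for k in range(-60,61,30):
    p=[*rk(-.021,O2),.06]; print(k,[None if (q:=ctrl.ik(p,down(RY+yy))) is None else round(q[6],2) for yy in(k,k+80)])
E
```

```text
-0.018 18.1 [0.5436 0.1766 0.0218] F [-1.4 -8.7 16.3] T [-1.89  0.4  -0.01] w 0.0534 39.9
-0.015 18.4 [0.5435 0.1766 0.0217] F [ -4.3 -15.7  19.8] T [-3.32  0.7   0.2 ] w 0.0533 40.4
open 18.8 [0.5435 0.1837 0.0207] F [-0.6 -0.  -0.1] T [-0.01  0.01 -0.02] w 0.0854 0.0
 19.9 [0.5415 0.168  0.1891] F [-1.5 -0.2 -0.7] T [0.   0.01 0.02] w 0.0854 0.0
cap rack (3069, 1.4, -22.0, 53.1, 52.3, 26.7)
tin (4131, 1.6, 20.1, 75.7, 54.0, 89.8)
jar (177, 1.5, -21.0, 51.2, 49.3, 0.3)
cap world (3069, 544.3, 176.0, 53.1, 52.3, 19.3)
[ 0.04005981  0.47674943 -0.58945035  1.68575158  0.29481267  1.07032386
 -0.77027761]
-60 [np.float64(-1.75), np.float64(-0.6)]
-30 [np.float64(-1.33), np.float64(-0.16)]
0 [np.float64(-0.89), np.float64(0.26)]
30 [np.float64(-0.46), np.float64(0.7)]
60 [np.float64(-0.02), np.float64(1.14)]
```

View pics/w7.png

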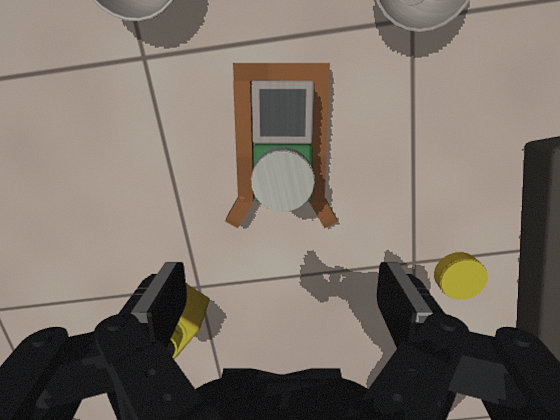

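Tin and jar are home: jar at (283,150–210) directly behind the tin, rack y about −21 to −22 mm. Now I'll grip the cap and turn anticlockwise in steps, watching the torque.

```bash
python3 - <<'E'
from h import *
C=[.5437,.1765]; Y0=RY-42
ctrl.movep([*C,.13],down(Y0)); st()
ctrl.movel([*C,.056],max_speed=.12); st("down")
ctrl.close_gripper(80); s=st("grip"); z=.056
k=0
while k<60:
    k+=6 if k<36 else 3
    ctrl.movel([*C,z],down(Y0+k)); s=st(k)
    if k>=45 and abs(s["wrist_torque"][2])<.12: break
E
```

```text
20.7 [0.5432 0.1767 0.1292] F [-0.5  0.   0.9] T [-0.   -0.04 -0.02] w 0.0854 0.0
down 21.5 [0.5442 0.1767 0.0566] F [-0.3  0.6 -0.1] T [-0.04  0.02 -0.01] w 0.085 0.0
grip 22.0 [0.545  0.1763 0.0578] F [-1.7 -1.9 12.1] T [-0.51  0.24  0.07] w 0.0447 84.4
6 22.2 [0.5452 0.1768 0.0579] F [-0.9 -0.8 12.1] T [-0.2   0.19  0.05] w 0.0449 84.3
12 22.5 [0.5451 0.1771 0.0579] F [-0.7 -1.8 11.1] T [-0.11  0.19  0.05] w 0.0448 84.3
18 22.8 [0.5451 0.1772 0.0579] F [-0.  -0.9 10.9] T [-0.03  0.2   0.04] w 0.0446 84.3
24 23.0 [0.545  0.1772 0.0579] F [-1.2  0.1 11.2] T [-0.07  0.27  0.02] w 0.0449 84.3
30 23.3 [0.5448 0.1772 0.0579] F [-1.3 -0.  11.4] T [-0.03  0.42  0.07] w 0.0449 84.3
36 23.5 [0.5448 0.1773 0.0578] F [-1.7 -1.1 11.5] T [-0.02  0.38  0.05] w 0.0449 84.4
39 23.8 [0.5447 0.1774 0.0578] F [-1.8 -0.8 11.4] T [0.01 0.47 0.04] w 0.045 84.5
42 24.0 [0.5445 0.1774 0.0579] F [-2.  -0.5 11.3] T [-0.02  0.51  0.03] w 0.0446 84.5
45 24.3 [0.5444 0.1773 0.0578] F [-1.6 -0.3 11.6] T [-0.03  0.59  0.11] w 0.0448 84.5
```

Width 44.7 mm is smaller than the cap and there is no torque, so something is off. I'll look.

```bash
python3 - <<'E'
from h import *
im,d=vision.grab_frame("wrist"); cv2.imwrite("pics/w8.png",im); st()
E
```

```text
24.3 [0.5444 0.1773 0.0578] F [-2.6 -0.2 11.5] T [-0.06  0.58  0.09] w 0.0446 84.5
```

View pics/w8.png

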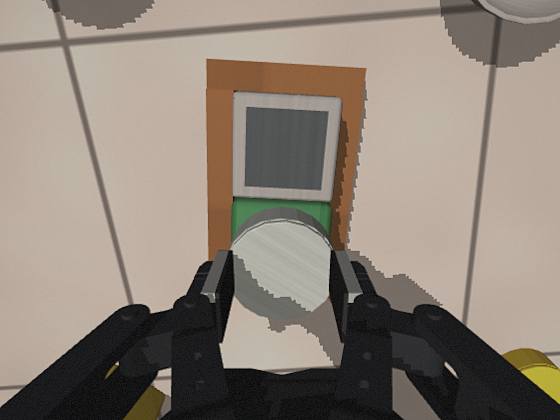

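The finger pads touch only near their tips, but the cap's brushed grain looks rotated compared with w7. I'll measure the grain angle in both pictures.

```bash
cat >> h.py <<'E'
def rectify(im,pos,yaw,C=(.5440,.1765),z=.084,hw=.028):
    i=vision.camera_info("wrist"); q=down(yaw); T=Rn.from_quat(q[[1,2,3,0]]).as_matrix(); H=i["hand_eye"]
    n=224; g=np.linspace(-hw,hw,n); X,Y=np.meshgrid(g,-g); a=np.radians(RY)
    P=np.stack([C[0]+X*np.cos(a)-Y*np.sin(a),C[1]+X*np.sin(a)+Y*np.cos(a),np.full_like(X,z)],-1)
    c=((P-np.array(pos))@T-H[:3,3])@H[:3,:3]; uv=c@i["mtx"].T; uv=(uv[...,:2]/uv[...,2:]).astype(np.float32)
    return cv2.remap(im,uv[...,0],uv[...,1],cv2.INTER_CUBIC)
def grain(r):
    g=cv2.GaussianBlur(cv2.cvtColor(r,cv2.COLOR_BGR2GRAY).astype(np.float32),(0,0),1.5)
    gx=cv2.Sobel(g,cv2.CV_32F,1,0);gy=-cv2.Sobel(g,cv2.CV_32F,0,1)
    n=224;y,x=np.mgrid[:n,:n]-n/2; m=(np.hypot(x,y)<80)&(np.hypot(gx,gy)<np.percentile(np.hypot(gx,gy),85))
    m&=g>120 if (g>120).sum()>5000 else True
    th=.5*np.arctan2((2*gx*gy)[m].sum(),(gx*gx-gy*gy)[m].sum()); return np.degrees(th)+90
E
python3 - <<'E'
from h import *
s=get_state(); A=[]
for f,p,y in(("w6",[.5432,.174,.0218],RY),("w7",[.5415,.168,.1891],RY),("w8",s["tcp_pos"],RY+3)):
    r=rectify(cv2.imread(f"pics/{f}.png"),p,y); A.append(r); print(f,grain(r))
cv2.imwrite("pics/rect.png",np.hstack(A))
E
```

```text
w6 121.13675
w7 102.25499
w8 148.23364
```

View pics/rect.png

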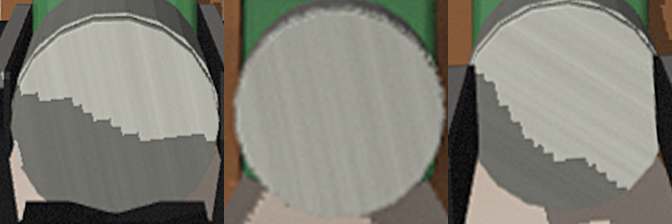

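The cap turned 46° with the gripper's 45°, so the grip holds. The grain suggests it started near −78°. I'll keep turning in 3° steps to find the release.

```bash
python3 - <<'E'
from h import *
C=[.5437,.1765]; Y0=RY-42
for k in range(48,70,3):
    ctrl.movel([*C,.056],down(Y0+k)); ctrl.pause(.15); s=st(k); print(s["tau"][[4,5,6]].round(2))
im,d=vision.grab_frame("wrist"); cv2.imwrite("pics/w9.png",im)
q=s["eef_rot"]; print("grain",grain(rectify(im,s["tcp_pos"],Y0+k)))
E
```

```text
48 24.7 [0.5444 0.1773 0.0578] F [-2.7 -0.5 11.7] T [-0.03  0.63  0.01] w 0.0446 84.5
[ 0.42 -0.7  -0.05]
51 25.1 [0.5443 0.1773 0.0578] F [-2.8 -0.5 11.2] T [-0.05  0.52  0.04] w 0.0447 84.5
[ 0.42 -0.69 -0.05]
54 25.5 [0.5444 0.1773 0.0578] F [-2.1 -0.2 12.4] T [-0.07  0.56  0.04] w 0.045 84.5
[ 0.45 -0.69 -0.04]
57 25.9 [0.5442 0.1774 0.0578] F [-2.2 -0.8 11.8] T [-0.07  0.66  0.04] w 0.0447 84.6
[ 0.54 -0.78 -0.04]
60 26.3 [0.544  0.1773 0.0577] F [-3.1 -0.4 11.9] T [-0.1   0.73  0.04] w 0.0448 84.7
[ 0.6  -0.88 -0.04]
63 26.7 [0.5439 0.1772 0.0577] F [-4.   0.4 11.1] T [-0.08  0.81  0.07] w 0.045 84.7
[ 0.64 -0.95 -0.04]
66 27.1 [0.5438 0.1772 0.0577] F [-4.  -1.1 11.4] T [-0.13  0.82  0.11] w 0.0447 84.7
[ 0.65 -0.99 -0.05]
69 27.5 [0.5439 0.1771 0.0576] F [-4.1 -0.3 10.4] T [-0.07  0.84  0.06] w 0.0448 84.7
[ 0.64 -1.   -0.06]
grain 170.72357
```

The cap has turned 68.5° with no resistance showing at rest. A total turn of 76° sits inside the free window for the whole stated range, so I'll go there, lift slightly and check.

```bash
cat >> h.py <<'E'
def chk():
    im,d=vision.grab_frame("wrist"); W=cloud("wrist",d); a=np.radians(RY); L=W.copy(); D=W[...,:2]-np.array(O2)
    L[...,0]=D@[np.cos(a),np.sin(a)]; L[...,1]=D@[-np.sin(a),np.cos(a)]
    c=sel(L,d,(-.02,.02),(-.04,.0),(.078,.14)); p,*_=np.linalg.lstsq(np.c_[c[:,:2],np.ones(len(c))],c[:,2],rcond=None)
    print("cap top med",np.median(c[:,2]),"slopes deg",np.degrees(p[:2]),len(c))
    t=sel(L,d,(-.02,.02),(.01,.05),(.03,.075)); print("tin top",np.median(t[:,2]))
    i=vision.grab_frame("top"); W=cloud("top",i[1]); D=W[...,:2]-np.array(O2); L=W.copy();L[...,0]=D@[np.cos(a),np.sin(a)]; L[...,1]=D@[-np.sin(a),np.cos(a)]
    print("top: tin",rect(sel(L,i[1],(-.04,.04),(.012,.07),(.048,.0565))))
    return im
E
python3 - <<'E'
from h import *
C=[.5437,.1765]; Y=RY-42+76
chk()
ctrl.movel([*C,.056],down(Y)); st(76)
for z in(.059,.062,.066): ctrl.movel([*C,z],max_speed=.04); st(z)
im=chk(); s=get_state(); cv2.imwrite("pics/w10.png",im); print("grain",grain(rectify(im,s["tcp_pos"],Y,z=.092)))
E
```

```text
cap top med 0.08301533309381019 slopes deg [-6.26699248 -5.31967695] 7112
tin top 0.05441689160356194
top: tin (60, -19.5, 42.4, 32.1, 17.8, 87.7)
76 28.0 [0.5437 0.1771 0.0576] F [-3.2 -0.5 12.1] T [-0.22  0.94  0.03] w 0.0447 84.8
0.059 28.2 [0.5437 0.177  0.0603] F [-2.8 -0.6  8. ] T [-0.11  0.68 -0.03] w 0.0447 85.0
0.062 28.5 [0.5436 0.1764 0.0622] F [-1.3  1.5 -0.3] T [0.08 0.26 0.02] w 0.0442 84.4
0.066 28.7 [0.5436 0.1764 0.0661] F [-0.5  0.2 -0.6] T [ 0.02  0.22 -0.01] w 0.0441 84.8
cap top med 0.09122267808846299 slopes deg [-0.61436308 -4.32687528] 7369
tin top 0.054332014849239864
top: tin (72, -25.2, 41.7, 46.3, 19.1, 61.1)
grain 179.06293
```

The cap is free: it rose with the gripper and the force dropped to its own weight. I'll lift to the final height and check the tilt against the tin's top plane.

```bash
cat >> h.py <<'E'
def tilt():
    im,d=vision.grab_frame("wrist"); W=cloud("wrist",d); a=np.radians(RY); L=W.copy(); D=W[...,:2]-np.array(O2)
    L[...,0]=D@[np.cos(a),np.sin(a)]; L[...,1]=D@[-np.sin(a),np.cos(a)]
    zc=get_state()["tcp_pos"][2]+.0255
    for n,c in(("cap",sel(L,d,(-.016,.016),(-.037,-.003),(zc-.006,zc+.006))),("tin",sel(L,d,(-.02,.02),(.013,.053),(.049,.06)))):
        if len(c)<300: print(n,"few",len(c)); continue
        for _ in range(8):
            p=np.linalg.lstsq(np.c_[c[:,:2],np.ones(len(c))],c[:,2],rcond=None)[0]
            r=c[:,2]-np.c_[c[:,:2],np.ones(len(c))]@p; c=c[abs(r)<max(.0008,1.5*r.std())]
        print(n,len(c),"z",np.median(c[:,2]).round(4),"mid",c[:,:2].mean(0).round(4),"slope",np.degrees(p[:2]).round(2),"res",r.std().round(5))
E
python3 - <<'E'
from h import *
C=[.5437,.1765]
ctrl.movel([*C,.0915],max_speed=.06); st()
tilt()
im,d=vision.grab_frame("scene"); W=cloud("scene",d); a=np.radians(RY)
D=W[...,:2]-np.array(O2); L=W.copy();L[...,0]=D@[np.cos(a),np.sin(a)]; L[...,1]=D@[-np.sin(a),np.cos(a)]
for n,y in(("tin",(.01,.07)),("jar",(-.055,.004))): 
    p=sel(L,d,(-.035,.035),y,(.03,.075)); print(n,rect(p) if len(p)>5 else len(p), p[:,2].max() if len(p) else 0)
E
```

```text
29.4 [0.5439 0.1764 0.0918] F [ 0.6 -0.1  0.1] T [-0.03  0.02  0.03] w 0.0442 84.6
cap 3708 z 0.1166 mid [-0.0001 -0.0195] slope [ 0.14 -0.04] res 0.0004
tin 3419 z 0.0541 mid [-0.0002  0.0336] slope [ 0.18 -0.29] res 0.00041
tin (350, 1.0, 33.7, 56.0, 46.8, 0.3) 0.05880842115442578
jar (295, 3.1, -23.0, 53.9, 53.9, 90.0) 0.07499143558908275
```

The cap is level (0.1°), with its skirt edge 18.6 mm above the mouth. I'll raise it 1.3 mm and hand in.

```bash
python3 - <<'E'
from h import *
ctrl.movel([.5437,.1765,.0928],max_speed=.02); st()
print(ticket.close_job())
E
```

```text
29.7 [0.5436 0.1765 0.0927] F [-0.2 -0.1 -0.2] T [ 0.04 -0.01 -0.03] w 0.0445 84.6
the job is handed in; nothing more can be done
None
```

The job is handed in after 29.7 s: the tin is against the end stop with the jar behind it, and the cap was turned 76° anticlockwise and is held level about 2 cm above the mouth. The thread's release never showed in the force readings; I judged the cap free because it lifted off with no load. I did not re-check the bowls, pot or lid at the end.

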